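# Seat the temperature probe in the clear well of the dry-block heater

### The job

Take the temperature probe from its stand and push it, gently but firmly, down a well of the dry-block heater until the stiff contact pad at the bottom has gone fully down and the probe is bottomed. Then read the depth against the ring on the stem: if the ring is still above the mouth, that well is blocked by a broken stub, so draw the probe out and try another of the three, of which just one is clear. Leave the probe standing bottomed in the clear well with its ring below the mouth, let go of it, never press on the heater with more than 35 N, and leave the other things on the bench undisturbed.

Things in the scene. Friction and masses are not known exactly. Their poses are not given: they have to be found in the camera images.
- probe_grip (a point): Temperature probe, loose, about 90 g: round steel stem, 10 mm across, 84 mm long with a tapered foot, under a grey handle of square section 18 x 18 mm, 60 mm tall. This point: middle of the handle, half-way up; z up along the probe, x and y square to the handle's flats. Starts hanging upright in the stand, the handle's underside (30 mm below this point) on the stand's top.
- probe_tip (a point): Tip of the probe's stem, on its axis, 114 mm below the middle of the handle.
- probe_mark (a point): The depth mark: a thin dark ring round the stem; this point is on its axis, 50 mm above the tip.
- stand_top (a point): Fixed plastic stand block, 50 x 50 mm, 92 mm tall, on a 90 x 80 x 8 mm foot. This point is the centre of the mouth of its 13 mm hole (88 mm deep), on its top face.
- heater: Dry-block heater, fixed: housing 220 (x) x 180 (y) mm, 91 mm tall, with a bare metal block 60 x 110 mm whose top stands 100 mm above the table, pierced by three vertical blind wells in a row along y, 40 mm apart. Origin at the centre of its underside; x points away from its sloping control panel, y towards the left well.
- mouth_left (a point): Centre of the mouth (top rim, z up) of the well on the heater's +y side, 12 mm bore. The three wells look alike. At the bottom of each, 52 to 70 mm below the mouth (its own depth, not known), is a stiff contact pad.
- mouth_middle (a point): Centre of the mouth of the middle well. Two of the three wells, not known which, are blocked: a broken-off steel stub stands in them, fast, its top 30 mm below the mouth; it cannot be got out or pushed down. There the probe stops hard with the ring 20 mm above the mouth.
- mouth_right (a point): Centre of the mouth of the well on the heater's -y side. In the clear well the ring is at least 2 mm below the mouth when the tip meets the pad, and at least 6 mm below when the pad is fully down.
- pad_left (a joint): Contact pad at the bottom of the left well: how far it is pushed down, 0 = up (start), 0.004 m = fully down on its solid stop. It takes about 8 N to move, and stays where it was pushed.
- pad_middle (a joint): Contact pad at the bottom of the middle well, the same.
- pad_right (a joint): Contact pad at the bottom of the right well, the same.
- jar: Bystander: small clear glass jar, 40 mm across, 45 mm tall; origin at the centre of its underside.
- beaker: Bystander: glass cup, 70 mm across, 85 mm tall; origin at the centre of its underside.
- stopper: Bystander: black rubber stopper, 28 mm across, 26 mm tall; origin at the centre of its underside.
- amber: Bystander: amber glass bottle, 60 mm across, 130 mm tall; origin at the centre of its underside.
- reagent: Bystander: clear glass bottle with cap, 70 mm across, 160 mm tall; origin at the centre of its underside.
- spatula: Bystander: steel spatula lying flat, 160 mm long along its x; origin under its middle.
- vial: Bystander: small glass vial with a white cap, 26 mm across, 50 mm tall; origin at the centre of its underside.
There are look-alikes about, which are no part of the job. Of the things that look like the part that bears probe_grip, the smaller one is meant. Leave any black look-alike of the part that bears stand_top alone.

How it is judged (in metres and radians):
On the way, in this order (a step that is already met when the one before it is completed fails the run):
1. the probe has been lifted clear of its stand (z of probe_tip in the frame of stand_top above 0 m), for 0.1 s.
2. the probe is bottomed in the clear well: ring below the mouth and contact pad pushed down (((horizontal distance between probe_tip and mouth_left below 0.005 m and z of probe_mark in the frame of mouth_left below -0.001 m and value of joint pad_left above 0.0025 m and angle between probe's own z axis and vertical below 0.12 rad) or (horizontal distance between probe_tip and mouth_middle below 0.005 m and z of probe_mark in the frame of mouth_middle below -0.001 m and value of joint pad_middle above 0.0025 m and angle between probe's own z axis and vertical below 0.12 rad) or (horizontal distance between probe_tip and mouth_right below 0.005 m and z of probe_mark in the frame of mouth_right below -0.001 m and value of joint pad_right above 0.0025 m and angle between probe's own z axis and vertical below 0.12 rad))), for 0.2 s.
At the end, for the whole second after the job is handed in: The probe stands in the clear well, upright within 0.12 rad, tip within 5 mm of the well's axis, its ring at least 1 mm below the mouth, the contact pad under it pushed down by more than 2.5 mm of its 4 mm; it is at rest and let go (((horizontal distance between probe_tip and mouth_left below 0.005 m and z of probe_mark in the frame of mouth_left below -0.001 m and value of joint pad_left above 0.0025 m and angle between probe's own z axis and vertical below 0.12 rad) or (horizontal distance between probe_tip and mouth_middle below 0.005 m and z of probe_mark in the frame of mouth_middle below -0.001 m and value of joint pad_middle above 0.0025 m and angle between probe's own z axis and vertical below 0.12 rad) or (horizontal distance between probe_tip and mouth_right below 0.005 m and z of probe_mark in the frame of mouth_right below -0.001 m and value of joint pad_right above 0.0025 m and angle between probe's own z axis and vertical below 0.12 rad)) and linear speed of probe below 0.01 m/s and contact force between probe and the fingers below 0.05 N); the robot touches nothing.
It fails at once if the heater is pressed with more than 35 N (contact force between heater and anything else above 35 N).
It fails at once if a bystander is moved by more than 30 mm (distance of any of jar, beaker, stopper, amber, reagent, spatula, vial from where it was at the start of the episode above 0.03 m).
It also fails if it takes over 72 s, if anything falls off the work surface, if the arm or the gripper's body presses on something with over 40 N, if the wrist force passes 120 N, or if a joint passes its speed limit or range.

### The arm

A 7-joint arm with a two-finger parallel gripper is mounted at the origin on the work surface. World frame = base frame: x ahead of the robot, y to its left, z up, the work surface at z = 0. Lengths are in mm, angles in rad, forces in N, time in s.
With the tool pointing down it reaches from about 400 to 850 mm from the base axis. Payload 10.4 kg.
Tool frame: the origin (TCP) lies midway between the tips of the shut fingers; the grasp point (between the pads) lies 19 mm behind it (robot.hold_point_z is the distance from the TCP to the grasp point, in mm); y points along the fingers, x is the direction in which the jaws open and shut, and the axes are right-handed (so a half turn about y gives the same grasp; the last joint's range is limited). The gripper opens to 85 mm and grips with 20 to 120 N. Pads are 22 mm wide; open, the fingers measure 114 mm over their backs; the gripper's body (76 mm by 85 mm) begins 54 mm behind the grasp point. The pads swing forward as they close: fully open they stand 13 mm farther back than shut.
Start: joints at [1.32, 0.332, -0.065, 1.46, 0.022, 1.35, -0.088], TCP at [141.167, -608.87, 231.338] pointing down, gripper open.
Joint ranges: [-2.6, 2.6], [-0.5, 2.12], [-1.47, 1.34], [0.16, 2.42], [-1.27, 4.41], [0.06, 2.06], [-2.6, 2.6]. Speed limits (rad/s): [2.22, 2.22, 2.79, 2.79, 3.14, 3.14, 3.14].

### API

Orientations are given as a unit quaternion [w, x, y, z].
In Python, from rig import robot gives the robot as it stands. The module is installed in compiled form; this text tells all that it offers.
- The arm moves only by the shell command python3 -m creep 'ROWS'. ROWS is JSON, a list of rows, each a list of 7 numbers: the shift along the tool's x, y, z in cm, then the turn, a rotation vector about the tool's x, y, z in degrees, then the gripper's target within -1 to 1 (shut at 1, half-way at 0, fully open at -1). A call has exactly 8 rows; each row is the pose to reach, as a shift and turn from the pose commanded when the call began, along the tool's axes at that moment; what a row does not reach only later rows make up. A row lasts 1/12 s, in which the tool goes at most 41.7 mm and 7.16 degrees, less where a joint would pass 70% of its speed; a pose out of reach is approached as far as the arm can. A call with a gripper value outside its range is refused whole. The fingers move at their own pace and stop on an object; the grip force is fixed at half the most. Time passes only in rows, so rows that repeat a pose let the fingers close, or fill a call up. It gives the time, the measured TCP pose, the force and the opening at its end, in the units of the state.
- robot.observe(): the state, without advancing time (a new reading comes with each control period).
- robot.get_image(name): name is "scene" or "top" or "wrist"; returns a dict with "image" (480x640x3 uint8, red, green, blue), "z_map" (480x640 float32, mm along the optical axis (not along the pixel's ray), 0 where there is no reading), "intrinsics" (3x3 intrinsics, pixels), "rvec" (rotation vector, rad) and "tvec" (3), from world to camera coordinates, as OpenCV has them; the wrist camera has in their place "mount" (4x4, takes a point from camera to tool coordinates, whose origin is the TCP and whose axes are the tool frame's). Camera axes: x right, y down, z forward; pixel columns grow to the right and rows downward; lengths in mm; the calibration is good to about 2 mm. A picture is of the moment at which its call begins: read the wrist's pose just before it.
- robot.job_done(): hands the job in, once; it reports no verdict.
Trained networks look in the newest picture that a camera, given by its name, has taken for a name from the list of things; names that differ only in an ending like _2 or _b are one class to them, and where a whole thing is asked for, a point or a joint stands for the part that bears it (a point fixed in the world has none). Each returns a list of dicts, best first, with "p" (0 to 1); they miss things now and then, are a little off and sometimes report something else, mostly with a low value. They report only what shows in the picture. A call takes as long as a camera call. They do not tell look-alikes from the thing itself.
- robot.cut_out(camera, name): "pixels" (480x640 bool, what is visible of it) and "rect" ([centre column, centre row, width, height] in pixels, round what is visible of it).
The state is a dict: "clock": time; "q": joint angles; "dq": joint speeds; "tau": joint torques, N m; "tool_pos": TCP position; "eef_rot": TCP orientation; "wrist_force": force on the tool from outside, world axes, zero at the start; "moment": the same for the moment, N m; "width": finger opening in mm.
Only numpy, scipy, OpenCV 4.12 (cv2) and the standard library are available. Lean on these libraries where they do the work, as an engineer would, in place of code of your own. Each camera call takes 0.05 s, during which the arm holds its last target. There are 200 camera calls.

## Working session

There is one attempt and no reset: what is moved stays moved. The work goes in short steps, Python scripts to look and compute and a shell command to move; the robot and the scene stay as the last step left them, time stands still between calls to the robot, and variables do not carry over. Pictures are saved under pics/ and viewed, about 8 in all and at most 12, crops included, and the job is handed in when it is done.

```bash
mkdir -p pics; cat > h.py <<'E'
import numpy as np, cv2
from rig import robot
from scipy.spatial.transform import Rotation as R
def T_tool(s):
    q=s["eef_rot"]; T=np.eye(4); T[:3,:3]=R.from_quat([q[1],q[2],q[3],q[0]]).as_matrix(); T[:3,3]=s["tool_pos"]; return T
def snap(cam):
    s=robot.observe(); d=robot.get_image(cam)
    if cam=="wrist": d["c2w"]=T_tool(s)@np.array(d["mount"])
    else:
        T=np.eye(4); T[:3,:3]=cv2.Rodrigues(np.array(d["rvec"],float))[0]; T[:3,3]=np.array(d["tvec"]).ravel(); d["c2w"]=np.linalg.inv(T)
    return d
def cloud(d):
    K=np.array(d["intrinsics"]); z=d["z_map"]; v,u=np.mgrid[:480,:640]
    P=np.stack([(u-K[0,2])/K[0,0]*z,(v-K[1,2])/K[1,1]*z,z],-1)
    W=P@d["c2w"][:3,:3].T+d["c2w"][:3,3]; W[z==0]=np.nan; return W
def ray(d,u,v,zw):
    K=np.array(d["intrinsics"]); r=d["c2w"][:3,:3]@np.array([(u-K[0,2])/K[0,0],(v-K[1,2])/K[1,1],1]); o=d["c2w"][:3,3]
    return o+r*(zw-o[2])/r[2]
def save(img,n): cv2.imwrite("pics/"+n,cv2.cvtColor(np.ascontiguousarray(img),cv2.COLOR_RGB2BGR))
E
python3 - <<'E'
from h import *
for c in ("scene","top"):
    d=snap(c); W=cloud(d); save(d["image"],c+"0.png"); print(c,d["c2w"][:3,3].round())
    for n in ("probe_grip","stand_top","heater","jar","beaker","stopper","amber","reagent","spatula","vial"):
        for o in robot.cut_out(c,n)[:3]:
            P=W[o["pixels"]]; 
            if len(P): print(n,round(o["p"],2),np.round(o["rect"]),np.nanmedian(P,0).round(),"top",np.nanpercentile(P[:,2],97).round())
s=robot.observe(); print(s["clock"],s["tool_pos"],T_tool(s)[:3,:3].round(3),s["width"])
E
```

```text
scene [1261. -383.  903.]
probe_grip 0.89 [361. 145.  15.  70.] [352. 253. 138.] top 202.0
probe_grip 0.63 [426. 175.  56.  43.] [444. 397.   2.] top 19.0
stand_top 0.95 [336. 213.  51.  61.] [473. 104.  42.] top 92.0
stand_top 0.94 [388. 192.  51.  48.] [475. 246.  37.] top 92.0
heater 0.94 [274. 297. 118. 120.] [ 639. -124.   89.] top 100.0
jar 0.89 [280. 210.  12.  23.] [379.  17.  33.] top 46.0
jar 0.66 [492. 213.  34.  63.] [664. 385.  68.] top 129.0
beaker 0.93 [440. 255.  37.  50.] [693. 223.  56.] top 84.0
beaker 0.62 [392. 162.  11.  28.] [462. 259. 126.] top 156.0
stopper 0.58 [383. 268.  14.  15.] [635. 117.  23.] top 27.0
stopper 0.25 [273. 296. 115. 120.] [ 638. -124.   89.] top 100.0
amber 0.78 [492. 212.  33.  59.] [664. 384.  71.] top 128.0
reagent 0.97 [105. 296.  53.  77.] [ 481. -397.   90.] top 159.0
reagent 0.35 [273. 298. 117. 118.] [ 639. -124.   89.] top 100.0
reagent 0.29 [393. 162.  14.  27.] [462. 259. 127.] top 156.0
spatula 0.96 [428. 177.  57.  42.] [445. 396.   2.] top 19.0
spatula 0.75 [383. 268.  13.  14.] [635. 119.  23.] top 27.0
spatula 0.27 [276. 
[... 543 characters left out ...]
  19.  44.] top 49.0
beaker 0.92 [199. 202.  32.  36.] [698. 230.  39.] top 86.0
beaker 0.19 [173. 312.  15.  12.] [456. 256. 150.] top 158.0
amber 0.64 [115. 223.  39.  33.] [644. 385.  87.] top 131.0
reagent 0.97 [503. 312.  51.  36.] [ 455. -383.  108.] top 162.0
reagent 0.7 [183. 317.  44.  48.] [449. 248.  12.] top 94.0
spatula 0.71 [116. 332.  38.  77.] [447. 397.   3.] top 20.0
vial 0.44 [302. 155.  15.  20.] [793.   8.  46.] top 53.0
vial 0.27 [173. 313.  19.  14.] [455. 257. 149.] top 158.0
vial 0.2 [184. 318.  43.  50.] [448. 248.  12.] top 95.0
1.1 [ 141.18446263 -608.85205716  231.30860186] [[ 0.226  0.     0.974]
 [-0.974 -0.     0.226]
 [ 0.    -1.     0.   ]] 85.46679358515613
```

View images.

View pics/scene0.png

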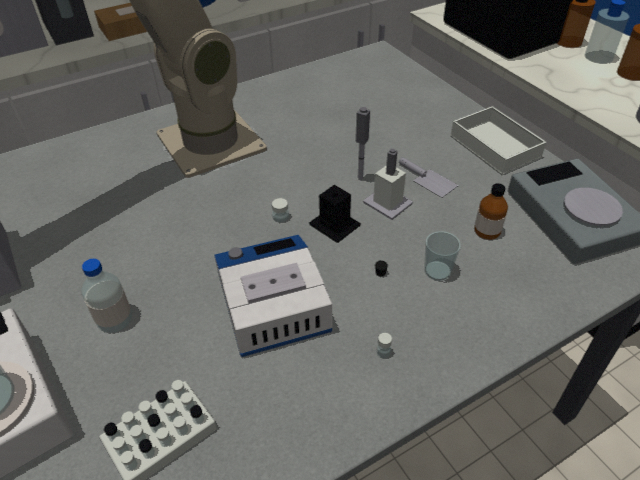

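```bash
python3 - <<'E'
from h import *
d=snap("top"); W=cloud(d)
a=d["image"][270:400,130:330]; save(cv2.resize(a,(800,520),interpolation=cv2.INTER_CUBIC),"topc.png")
print(robot.hold_point_z)
for n,(c0,c1,r0,r1),zl in (("small",(150,200,290,345),(148,165)),("big",(150,200,345,400),(190,215)),("stand1",(150,220,290,350),(90,97)),("stand2",(225,290,290,350),(90,97)),("block",(290,440,180,330),(97,106))):
    Q=W[r0:r1,c0:c1].reshape(-1,3); Q=Q[(Q[:,2]>zl[0])&(Q[:,2]<zl[1])]
    r=cv2.minAreaRect(Q[:,:2].astype(np.float32)); print(n,len(Q),np.round(r[0],1),np.round(r[1],1),round(r[2],1),np.median(Q,0).round(1))
E
```

```text
18.700000000000003
small 84 [456.9 260.8] [17.4 17.5] 34.4 [457.2 260.1 152.3]
big 212 [347.4 255. ] [24.9 25.5] 28.2 [347.1 253.8 199.5]
stand1 377 [457.  260.9] [50.8 50.1] 14.8 [453.8 255.1  92.1]
stand2 447 [455.5 113. ] [50.2 50.1] 15.3 [455.1 114.1  92.4]
block 1340 [ 616.5 -124.7] [166.8 138.1] 82.5 [ 612.6 -118.   100. ]
```

View pics/topc.png

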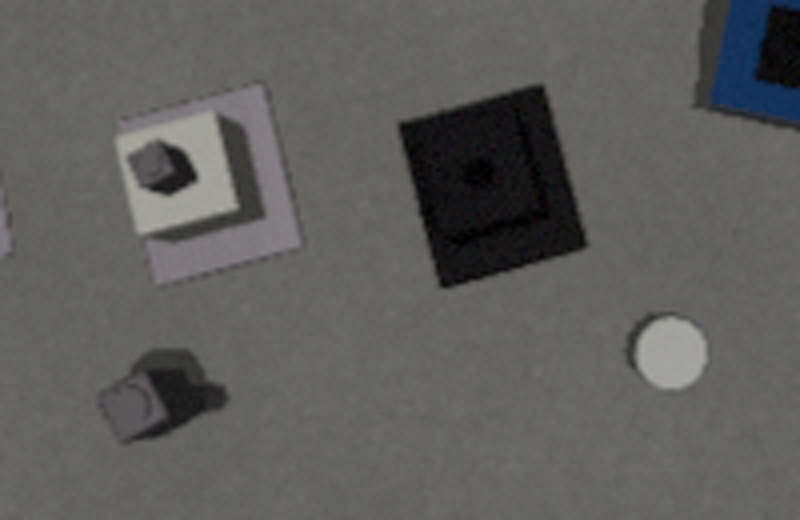

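Candidates for the probe: small grey handle in the white stand (scene 391,162 / top 172,313, 17.5 mm square, top at z≈152), and the bigger look-alike (scene 361,125 / top 171,369, 25 mm square). I choose the small one. The white stand holds it, and the black stand (scene 335,212) is left alone. The crop confirms this.

```bash
cat > to.py <<'E'
import sys
from h import *
# to.py x y z yaw : shift (cm, tool axes) and rotvec (deg) to TCP x y z with jaw axis at yaw deg, pointing down
x,y,z,a=map(float,sys.argv[1:5]); s=robot.observe(); T=T_tool(s); c,n=np.cos(np.radians(a)),np.sin(np.radians(a))
G=np.array([[c,0,-n],[n,0,c],[0,-1,0]])
print("t",round(s["clock"],2),"tcp",s["tool_pos"].round(1) if hasattr(s["tool_pos"],"round") else s["tool_pos"],"yaw",round(np.degrees(np.arctan2(T[1,0],T[0,0])),1),"tilt",np.degrees(np.arccos(min(1,-T[2,1]))).round(2),"F",np.round(s["wrist_force"],1),"w",round(s["width"],1),"q",np.round(s["q"],2))
print("shift",(T[:3,:3].T@(np.array([x,y,z])-T[:3,3])/10).round(2),"rot",R.from_matrix(T[:3,:3].T@G).as_rotvec(degrees=True).round(1))
E
python3 to.py 400 -460 300 -49; python3 -c "
from h import *
d=robot.get_image('wrist');print(np.round(d['mount'],2),d['intrinsics'])"
```

```text
t 1.15 tcp [ 141.2 -608.9  231.3] yaw -76.9 tilt 0.01 F [-0.2 -0.4 -0.3] w 85.8 q [ 1.32  0.33 -0.06  1.46  0.02  1.35 -0.09]
shift [-8.66 -6.87 28.58] rot [  0.  -27.9   0. ]
[[   1.      0.      0.      1.41]
 [  -0.     -0.29    0.96 -143.3 ]
 [   0.     -0.96   -0.29   75.7 ]
 [   0.      0.      0.      1.  ]] [[387.64947654   0.         320.53788359]
 [  0.         387.64947654 238.48710207]
 [  0.           0.           1.        ]]
```

```bash
python3 -m creep '[[-2,-3,4,0,-4,0,-1],[-4,-6,8,0,-8,0,-1],[-5,-6.9,12,0,-12,0,-1],[-6,-6.9,16,0,-16,0,-1],[-7,-6.9,20,0,-20,0,-1],[-8,-6.9,24,0,-24,0,-1],[-8.6,-6.9,28,0,-28,0,-1],[-8.6,-6.9,28.6,0,-28,0,-1]]'; python3 to.py 580 -190 300 -19
```

```text
clock: 1.87
tool_pos: [404.6, -457.1, 300.7]
eef_rot: [0.645, -0.644, 0.29, -0.291]
wrist_force: [0.3, 0.6, 0.5]
width: 85.2
t 1.87 tcp [ 404.6 -457.1  300.7] yaw -48.4 tilt 0.11 F [0.3 0.6 0.5] w 85.2 q [ 1.    0.29 -0.29  1.38  0.08  1.48 -0.13]
shift [-8.35  0.12 30.85] rot [ -0.1 -29.4   0.1]
```

```bash
python3 -m creep '[[-1,0,4,0,-4,0,-1],[-2,0,8,0,-8,0,-1],[-3,0,12,0,-12,0,-1],[-4.5,0,16,0,-16,0,-1],[-6,0,20,0,-20,0,-1],[-7,0,24,0,-24,0,-1],[-8,0,28,0,-28,0,-1],[-8.3,0,31,0,-29,0,-1]]'; python3 - <<'E'
from h import *
d=snap("wrist"); W=cloud(d); save(d["image"],"w1.png")
o=robot.cut_out("wrist","heater"); print([(x["p"],x["rect"]) for x in o[:2]])
Q=W.reshape(-1,3);Q=Q[(Q[:,2]>96)&(Q[:,2]<110)]
r=cv2.minAreaRect(Q[:,:2].astype(np.float32)); print(len(Q),r,np.median(Q,0))
E
python3 to.py 600 90 300 8
```

```text
clock: 2.53
tool_pos: [581.0, -190.2, 300.9]
eef_rot: [0.697, -0.697, 0.12, -0.12]
wrist_force: [0.5, -0.4, 0.2]
width: 85.3
[(0.98, [289.4, 114.2, 268.1, 228.5])]
10267 ((553.083740234375, -237.06512451171875), (389.62091064453125, 84.98902893066406), 62.74790573120117) [ 612.21914106 -119.99063879  100.72012161]
t 2.63 tcp [ 582.4 -187.7  300.2] yaw -19.4 tilt 0.18 F [-1.1 -0.3  0.3] w 85.0 q [ 0.64  0.32 -0.53  1.37  0.16  1.5  -0.21]
shift [-7.56  0.1  26.78] rot [ -0.2 -27.4   0. ]
```

View pics/w1.png

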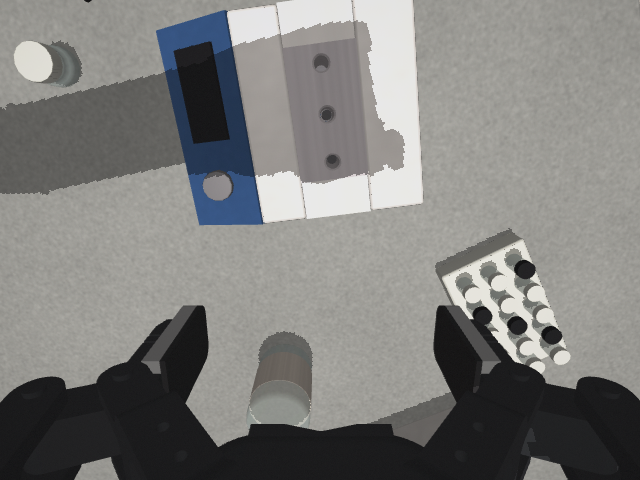

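```bash
python3 -m creep '[[-1,0,3.5,0,-3.5,0,-1],[-2,0,7,0,-7,0,-1],[-3,0,10.5,0,-10.5,0,-1],[-4,0,14,0,-14,0,-1],[-5,0,17.5,0,-17.5,0,-1],[-6,0,21,0,-21,0,-1],[-7,0,24.5,0,-24.5,0,-1],[-7.6,0.1,26.8,0,-27.4,0,-1]]'; python3 to.py 460 230 290 34.4
```

```text
clock: 3.3
tool_pos: [599.1, 87.2, 299.7]
eef_rot: [0.706, -0.705, -0.048, 0.048]
wrist_force: [0.2, 0.3, 0.9]
width: 85.5
t 3.3 tcp [599.1  87.2 299.7] yaw 7.8 tilt 0.06 F [0.2 0.3 0.9] w 85.5 q [ 0.33  0.34 -0.72  1.38  0.22  1.5  -0.24]
shift [-11.85   0.98  16.03] rot [ -0.  -26.6   0.1]
```

```bash
python3 -m creep '[[-1.5,0,2,0,-3.5,0,-1],[-3,0,4,0,-7,0,-1],[-4.5,0,6,0,-10.5,0,-1],[-6,0,8,0,-14,0,-1],[-7.5,0,10,0,-17.5,0,-1],[-9,0,12,0,-21,0,-1],[-10.5,0.5,14,0,-24.5,0,-1],[-11.8,1,16,0,-26.6,0,-1]]'; python3 - <<'E'
from h import *
d=snap("wrist"); W=cloud(d); save(d["image"],"w2.png")
for x in robot.cut_out("wrist","probe_grip")[:3]: print(x["p"],x["rect"])
Q=W.reshape(-1,3)
for a,b in ((146,158),(190,215),(88,96)):
    q=Q[(Q[:,2]>a)&(Q[:,2]<b)&(np.hypot(Q[:,0]-457,Q[:,1]-260)<(60 if a!=190 else 150))]
    if len(q)>3: print(a,len(q),cv2.minAreaRect(q[:,:2].astype(np.float32)),np.median(q,0))
E
python3 to.py 457 260.5 200 34.4
```

```text
clock: 3.97
tool_pos: [461.1, 227.3, 289.4]
eef_rot: [-0.676, 0.676, 0.208, -0.207]
wrist_force: [0.2, -0.2, -0.3]
width: 85.2
0.71 [208.7, 92.8, 92.4, 52.7]
0.55 [343.0, 177.6, 29.6, 39.0]
0.36 [255.7, 401.2, 143.2, 88.4]
146 611 ((459.1255187988281, 262.7153015136719), (17.983861923217773, 18.08965301513672), 29.36479377746582) [458.44169554 263.24955759 152.90829224]
190 2121 ((349.38641357421875, 256.9385681152344), (25.287017822265625, 24.902915954589844), 30.422649383544922) [351.5934266  258.19379512 199.7109    ]
88 2522 ((459.2915954589844, 262.6104431152344), (50.18375015258789, 50.124290466308594), 15.000107765197754) [453.94589231 267.35643784  92.73138307]
t 4.07 tcp [459.  230.1 289. ] yaw 34.4 tilt 0.01 F [0.6 0.3 0.3] w 85.5 q [ 0.28  0.14 -0.9   1.62  0.11  1.43 -0.03]
shift [1.55 8.9  2.62] rot [ 0. -0. -0.]
```

View pics/w2.png

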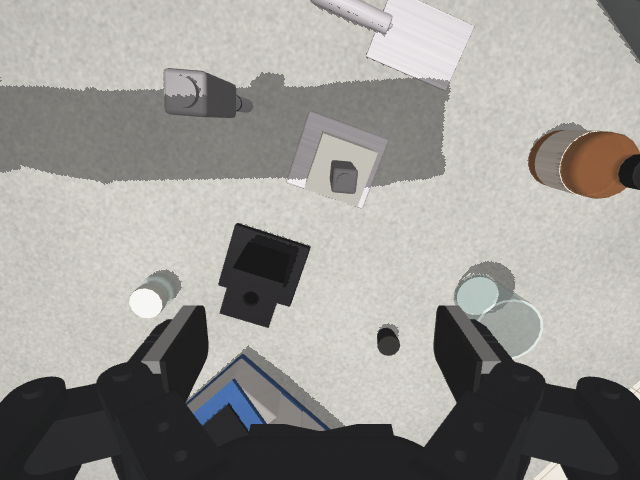

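```bash
python3 -m creep '[[0.8,2,1.3,0,2,0,-1],[1.6,4,2.7,0,4,0,-1],[1.7,6,2.7,0,4.4,0,-1],[1.7,8,2.7,0,4.4,0,-1],[1.7,10,2.7,0,4.4,0,-1],[1.7,10.4,2.7,0,4.4,0,-1],[1.7,10.4,2.7,0,4.4,0,-1],[1.7,10.4,2.7,0,4.4,0,-1]]'; python3 - <<'E'
from h import *
d=snap("wrist"); W=cloud(d); Q=W.reshape(-1,3)
q=Q[(Q[:,2]>146)&(Q[:,2]<158)&(np.hypot(Q[:,0]-457,Q[:,1]-260)<25)]
print(len(q),cv2.minAreaRect(q[:,:2].astype(np.float32)),np.median(q,0))
E
python3 to.py 458.5 262 103 30
```

```text
clock: 4.73
tool_pos: [461.3, 258.7, 186.0]
eef_rot: [0.684, -0.684, -0.181, 0.18]
wrist_force: [0.1, 0.4, 0.7]
width: 85.3
1346 ((459.0864562988281, 263.02362060546875), (17.943391799926758, 18.10173225402832), 28.775911331176758) [458.1517239  264.74798446 152.94539676]
t 4.78 tcp [461.5 259.  186.5] yaw 29.6 tilt 0.09 F [ 0.   0.3 -0.2] w 85.6 q [ 0.19  0.26 -0.9   1.74  0.22  1.24 -0.24]
shift [-0.13  8.35  0.42] rot [ 0.  -0.4  0.1]
```

```bash
python3 -m creep '[[-0.2,2,0.4,0,0.6,0,-1],[-0.2,4,0.4,0,0.6,0,-1],[-0.2,6,0.4,0,0.6,0,-1],[-0.2,7.5,0.4,0,0.6,0,-1],[-0.2,8.3,0.4,0,0.6,0,-1],[-0.2,8.3,0.4,0,0.6,0,-1],[-0.2,8.3,0.4,0,0.6,0,-1],[-0.2,8.3,0.4,0,0.6,0,-1]]';  python3 to.py 459 262.7 103 29
```

```text
clock: 5.45
tool_pos: [457.9, 261.7, 103.7]
eef_rot: [0.685, -0.684, -0.178, 0.177]
wrist_force: [-0.1, 0.4, -0.6]
width: 85.3
t 5.45 tcp [457.9 261.7 103.7] yaw 29.0 tilt 0.11 F [-0.1  0.4 -0.6] w 85.3 q [ 0.14  0.35 -0.86  1.83  0.3   1.09 -0.33]
shift [0.14 0.07 0.03] rot [0.  0.  0.1]
```

```bash
python3 -m creep '[[0.1,0,0,0,0,0,-0.3],[0.1,0,0,0,0,0,0.2],[0.1,0,0,0,0,0,0.6],[0.1,0,0,0,0,0,1],[0.1,0,0,0,0,0,1],[0.1,0,0,0,0,0,1],[0.1,0,0,0,0,0,1],[0.1,0,0,0,0,0,1]]';  python3 to.py 459 262.7 235 29
```

```text
clock: 6.12
tool_pos: [458.1, 261.8, 102.5]
eef_rot: [-0.684, 0.685, 0.177, -0.177]
wrist_force: [-0.8, -0.8, 3.7]
width: 17.0
t 6.12 tcp [458.1 261.8 102.5] yaw 29.0 tilt 0.02 F [-0.8 -0.8  3.7] w 17.0 q [ 0.14  0.36 -0.86  1.83  0.3   1.09 -0.33]
shift [  0.12 -13.25   0.03] rot [0. 0. 0.]
```

```bash
python3 -m creep '[[0,-1,0,0,0,0,1],[0,-2.5,0,0,0,0,1],[0,-4.5,0,0,0,0,1],[0,-6.5,0,0,0,0,1],[0,-8.5,0,0,0,0,1],[0,-10.5,0,0,0,0,1],[0,-12.5,0,0,0,0,1],[0,-13.5,0,0,0,0,1]]';  python3 - <<'E'
from h import *
d=snap("wrist"); save(d["image"],"w3.png")
d=snap("scene"); a=d["image"][60:260,270:470]; save(cv2.resize(a,(600,600),interpolation=cv2.INTER_CUBIC),"s3.png")
# well positions from w1-like picture: use scene depth later
E
python3 to.py 600 90 250 8
```

```text
clock: 6.78
tool_pos: [458.3, 262.3, 240.0]
eef_rot: [0.685, -0.684, -0.178, 0.177]
wrist_force: [-0.4, -0.1, -0.9]
width: 17.0
t 6.88 tcp [458.5 262.2 238.9] yaw 29.1 tilt 0.16 F [-0.2  0.4 -1.8] w 17.3 q [ 0.2   0.21 -0.91  1.67  0.17  1.34 -0.23]
shift [  4.    -1.08 -21.93] rot [ 0.  21.1  0.2]
```

View pics/w3.png

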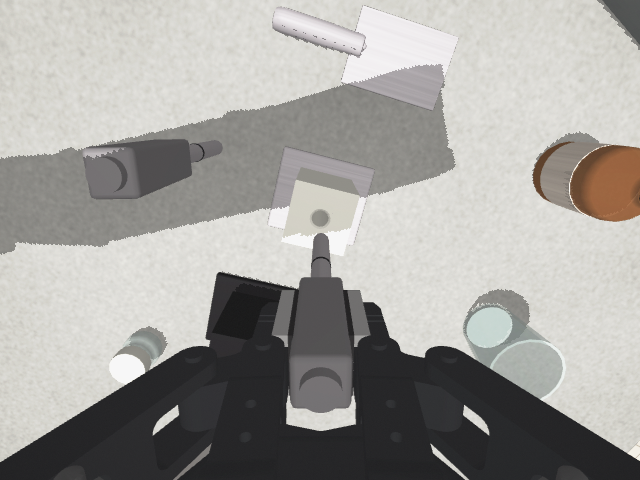

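```bash
python3 -m creep '[[0.5,-1,-3,0,3,0,1],[1,-1,-6,0,6,0,1],[1.5,-1,-9,0,9,0,1],[2,-1,-12,0,12,0,1],[2.5,-1,-15,0,15,0,1],[3,-1,-18,0,18,0,1],[3.5,-1,-21,0,21,0,1],[4,-1,-22,0,21,0,1]]';python3 to.py 608 -130 265 -12
```

```text
clock: 7.55
tool_pos: [601.4, 83.2, 245.0]
eef_rot: [-0.705, 0.706, 0.046, -0.047]
wrist_force: [0.2, -0.7, -1.7]
width: 17.2
t 7.55 tcp [601.4  83.2 245. ] yaw 7.5 tilt 0.19 F [ 0.2 -0.7 -1.7] w 17.2 q [ 0.34  0.37 -0.72  1.46  0.25  1.4  -0.25]
shift [ -2.15  -1.95 -21.23] rot [ 0.1 19.5 -0.1]
```

```bash
python3 -m creep '[[-0.5,-1,-3,0,3,0,1],[-1,-2,-6,0,6,0,1],[-1.2,-2,-9,0,9,0,1],[-1.4,-2,-12,0,12,0,1],[-1.6,-2,-15,0,15,0,1],[-1.8,-2,-18,0,18,0,1],[-2.1,-2,-21.2,0,19.5,0,1],[-2.1,-2,-21.2,0,19.5,0,1]]';python3 - <<'E'
from h import *
d=snap("wrist"); save(d["image"],"w4.png"); np.savez("w4.npz",z=d["z_map"],c=d["c2w"],K=d["intrinsics"])
E
python3 to.py 608 -130 265 -12
```

```text
clock: 8.22
tool_pos: [607.6, -132.4, 265.0]
eef_rot: [-0.702, 0.704, -0.075, 0.073]
wrist_force: [-0.1, -0.8, -2.0]
width: 17.5
t 8.27 tcp [ 607.8 -128.5  265.1] yaw -11.8 tilt 0.18 F [-0.4  0.9 -1.8] w 17.1 q [ 0.57  0.37 -0.58  1.39  0.2   1.44 -0.21]
shift [ 0.05  0.01 -0.14] rot [ 0.1  0.2 -0.2]
```

View pics/w4.png

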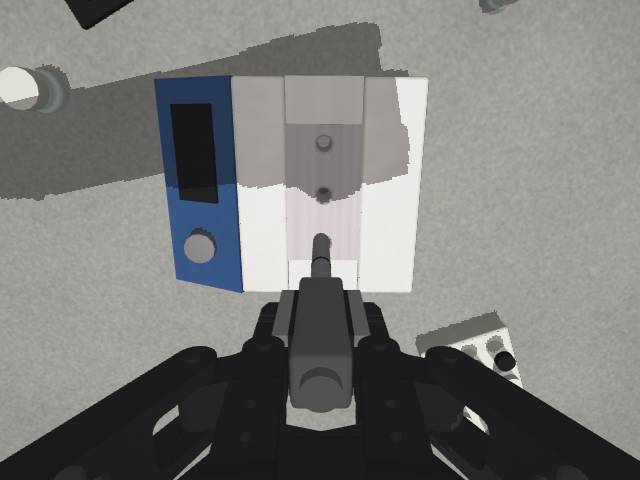

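Probe held; tip is at (321,237), the left mouth at (324,143), the middle at (323,194), and the right one is just behind the tip at about (322,241).

```bash
python3 - <<'E'
from h import *
f=np.load("w4.npz"); d=dict(z_map=f["z"],c2w=f["c"],intrinsics=f["K"]); W=cloud(d)
np.set_printoptions(linewidth=200)
for r,c in ((143,324),(194,323)):
    print(W[r-10:r+11:1,c-9:c+10:2,2].round()); print(ray(d,c,r,100).round(1))
im=cv2.imread("pics/w4.png"); cv2.imwrite("pics/w4c.png",cv2.resize(im[125:255,270:380],(660,780)[::1],interpolation=cv2.INTER_CUBIC)[:600])
# block edges
m=(abs(W[...,2]-100)<2.5)&(np.hypot(W[...,0]-608,W[...,1]+110)<90)
m[225:]=False; print(cv2.minAreaRect(W[m][:,:2].astype(np.float32)))
E
```

```text
[[101. 102. 100. 100. 102. 100. 102. 101. 100.  99.]
 [101. 100. 101. 100. 100. 101.  99. 101. 101. 101.]
 [101. 101. 101.  99.  99. 100. 101. 100. 100. 101.]
 [101. 100.  98.  99.  44.  44. 101.  99. 101. 100.]
 [101. 100.  99.  46.  44.  45.  45. 101. 100. 100.]
 [100. 100.  45.  45.  45.  44.  45.  99. 100. 101.]
 [101. 100.  43.  44.  44.  44.  44.  44. 100. 101.]
 [100.  45.  45.  43.  45.  43.  45.  45.  99. 101.]
 [ 99.  29.  44.  46.  46.  44.  43.  45. 100. 101.]
 [ 99.  42.  44.  44.  44.  44.  45.  45.  96. 100.]
 [100.  51.  45.  45.  43.  44.  44.  40.  92. 100.]
 [100.  62.  45.  45.  44.  44.  43.  50.  93. 100.]
 [101.  72.  40.  44.  46.  43.  44.  61.  97. 100.]
 [ 99.  80.  54.  44.  45.  44.  49.  71.  99. 101.]
 [100.  91.  65.  51.  45.  48.  nan  79. 101. 101.]
 [102. 100.  75.  64.  59.  61.  71.  90. 100. 101.]
 [100. 100.  89.  74.  71.  73.  81.  97. 101. 101.]
 [101. 100.  97.  87.  81.  84.  92. 100. 101. 100.]
 [102. 100.  99.  96.  93.  94.  99. 100. 101. 102.]
 [100. 100. 100. 100.  99. 100. 100. 101. 101. 100.]
 [100. 101. 100. 100.  99. 102. 102. 102
[... 571 characters left out ...]
 90.  74.  67.  65.  64.  67.  74.  87. 100.]
 [101.  93.  78.  71.  68.  69.  71.  78.  89.  98.]
 [101.  95.  83.  76.  73.  72.  76.  81.  93. 100.]
 [100.  97.  86.  80.  79.  79.  81.  87.  96. 101.]
 [100.  99.  91.  85.  83.  81.  85.  89.  99. 101.]
 [101. 100.  96.  87.  85.  88.  89.  95. 100. 102.]
 [101. 101. 100.  92.  91.  90.  93.  97. 100. 101.]
 [101. 100.  99.  98.  95.  95.  98. 100. 101. 100.]
 [101. 102.  99.  nan  98.  99. 101.  99. 101. 102.]
 [ 99. 101. 102. 101. 100. 100. 100. 101. 100. 101.]
 [102. 100. 100. 102.  nan 101. 100. 102. 101. 101.]]
[ 614.9 -116.9  100. ]
((618.1450805664062, -102.86847686767578), (79.19205474853516, 60.2387809753418), 77.77296447753906)
```

View pics/w4c.png

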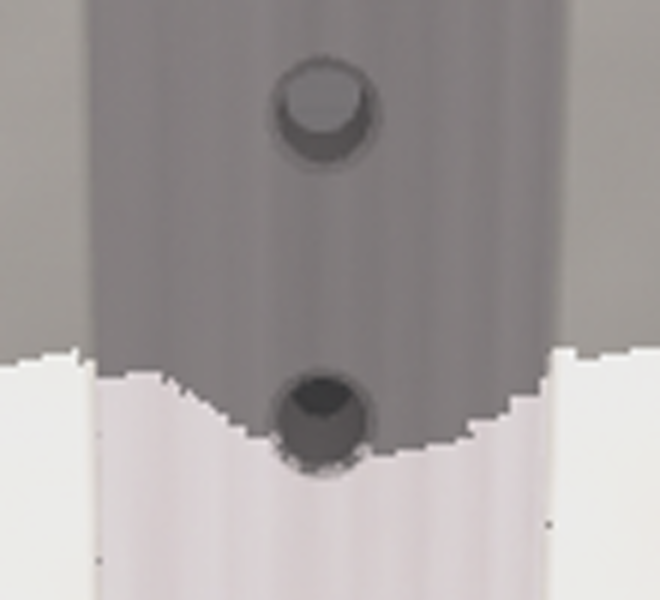

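The depth map shows the left well's bottom 56 mm below the mouth, so it is clear. The middle well is stopped at 30 mm by its stub. I'll go to the left well.

```bash
python3 to.py 623.7 -78 215 -12; python3 -m creep '[[0.2,1,1.5,0,0,0,1],[0.4,2,3,0,0,0,1],[0.5,3,4.5,0,0,0,1],[0.5,4,5.1,0,0,0,1],[0.5,4.5,5.1,0,0,0,1],[0.5,4.5,5.1,0,0,0,1],[0.5,4.5,5.1,0,0,0,1],[0.5,4.5,5.1,0,0,0,1]]';python3 - <<'E'
from h import *
s=robot.observe();d=snap("wrist"); im=d["image"]; np.savez("w5.npz",z=d["z_map"],c=d["c2w"],K=d["intrinsics"],i=im)
save(cv2.resize(im[190:290,255:388],(798,600),interpolation=cv2.INTER_CUBIC),"w5c.png")
E
python3 to.py 623.7 -78 215 -12
```

```text
t 8.27 tcp [ 607.8 -128.5  265.1] yaw -11.8 tilt 0.18 F [-0.4  0.9 -1.8] w 17.1 q [ 0.57  0.37 -0.58  1.39  0.2   1.44 -0.21]
shift [0.53 5.   5.28] rot [ 0.1  0.2 -0.2]
clock: 8.93
tool_pos: [623.8, -76.2, 222.8]
eef_rot: [-0.703, 0.704, -0.071, 0.071]
wrist_force: [-0.4, -0.4, -1.3]
width: 17.4
t 8.98 tcp [623.9 -76.1 222.9] yaw -11.5 tilt 0.06 F [-0.1 -0.5 -1.9] w 17.3 q [ 0.5   0.41 -0.59  1.44  0.23  1.37 -0.31]
shift [ 0.02  0.79 -0.19] rot [0.  0.5 0.1]
```

View pics/w5c.png

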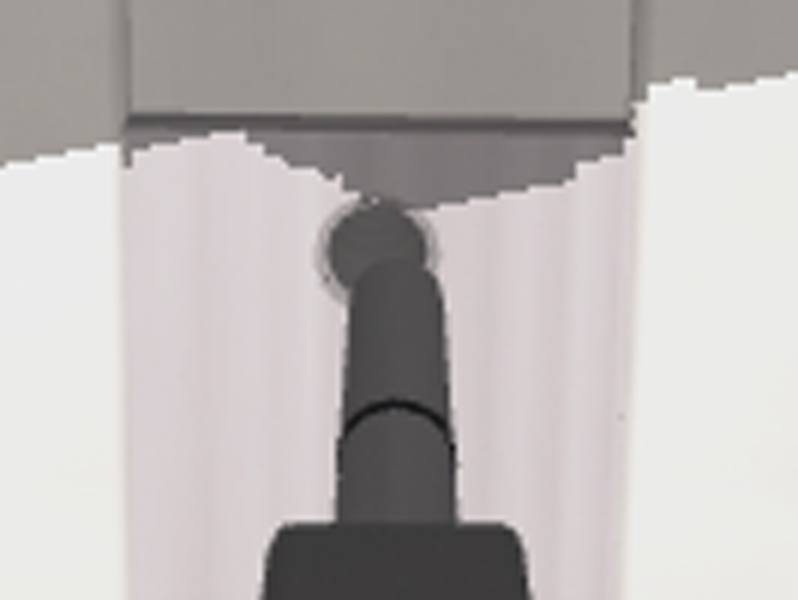

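```bash
cat > rel.py <<'E'
from h import *
d=robot.get_image("wrist"); M=np.array(d["mount"]); K=np.array(d["intrinsics"])
def t_ray(u,v,y):
    r=M[:3,:3]@np.linalg.solve(K,[u,v,1]); return M[:3,3]+r*(y-M[1,3])/r[1]
def proj(p):
    c=K@(M[:3,:3].T@(np.array(p,float)-M[:3,3])); return (c[:2]/c[2]).round(1)
E
python3 - <<'E'
from rel import *
print("mouth",t_ray(318.1,232.2,122.9).round(1))
for h,n in ((95,"tip"),(45,"ring"),(11,"handle bottom")):
    print(n,proj([0,h,0]), "edge far",proj([0,h,5]),proj([0,h,3]), proj([5,h,0]))
print("seen axis x at ring",t_ray(321,262,45).round(1),"tip far edge px(321,233) z",t_ray(321,233,95).round(1), "ring far",t_ray(321,256.8,45).round(1))
E
```

```text
mouth [  0.6 122.9  -2.7]
tip [316.9 240.1] edge far [316.9 232.6] [316.9 235.6] [324.7 240.1]
ring [316.1 268.4] edge far [316.1 259.3] [316.1 262.9] [325.7 268.4]
handle bottom [315.2 296.8] edge far [315.2 286.2] [315.2 290.4] [326.7 296.8]
seen axis x at ring [ 2.5 45.   3.5] tip far edge px(321,233) z [ 2.6 95.   4.7] ring far [ 2.5 45.   6.4]
```

The picture shows the mouth centred at about (318,232) and the stem tip at about (321,233), so the probe has to shift roughly −2 mm in x and −4 mm in z.

```bash
python3 -m creep '[[-0.1,0.5,-0.2,0,0,0,1],[-0.2,1,-0.4,0,0,0,1],[-0.2,1.5,-0.42,0,0,0,1],[-0.2,2,-0.42,0,0,0,1],[-0.2,2.1,-0.42,0,0,0,1],[-0.2,2.1,-0.42,0,0,0,1],[-0.2,2.1,-0.42,0,0,0,1],[-0.2,2.1,-0.42,0,0,0,1]]';python3 - <<'E'
from h import *
d=snap("wrist"); im=d["image"]
save(cv2.resize(im[190:290,255:388],(798,600),interpolation=cv2.INTER_CUBIC),"w6c.png")
E
python3 to.py 623.7 -78 215 -12
```

```text
clock: 9.7
tool_pos: [621.1, -78.6, 201.6]
eef_rot: [-0.704, 0.704, -0.07, 0.071]
wrist_force: [0.9, 0.4, -0.8]
width: 17.5
t 9.75 tcp [621.1 -78.7 201.6] yaw -11.4 tilt 0.03 F [ 0.2 -0.  -0.9] w 17.6 q [ 0.5   0.41 -0.59  1.47  0.23  1.32 -0.31]
shift [ 0.24 -1.34  0.12] rot [0.  0.6 0. ]
```

View pics/w6c.png

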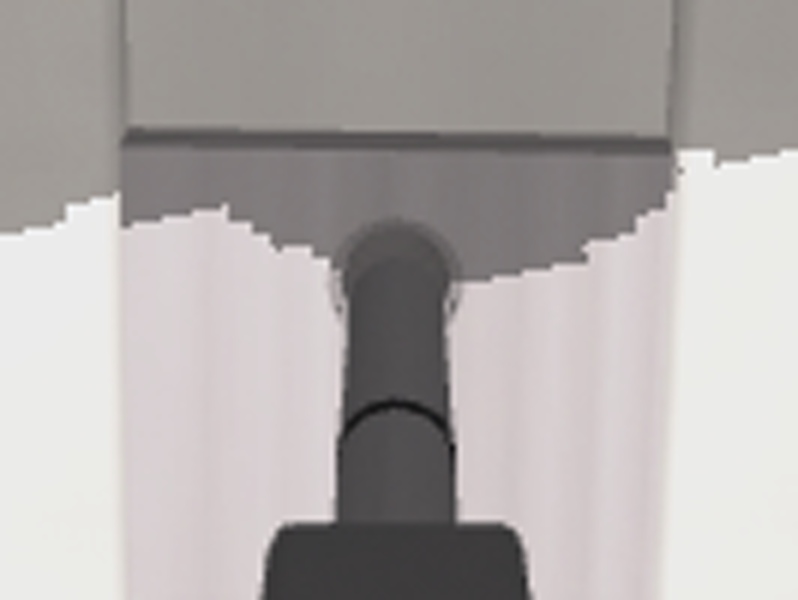

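```bash
python3 - <<'E'
from rel import *
print("mouth",t_ray(320.9,236.8,101.6).round(2),"chamfer far edge",t_ray(320.9,190+216/6,101.6).round(2))
for y in (93,95,97): print("tip far edge",t_ray(321,190+257/6,y).round(2), "ring far",t_ray(321,190+401/6,y-50).round(2))
E
```

```text
mouth [  2.55 101.6    0.22] chamfer far edge [  2.54 101.6    7.59]
tip far edge [ 2.6  93.    5.41] ring far [ 2.54 43.    7.06]
tip far edge [ 2.6  95.    4.84] ring far [ 2.54 45.    6.35]
tip far edge [ 2.61 97.    4.26] ring far [ 2.55 47.    5.64]
```

```bash
python3 -m creep '[[0,0,-0.1,0,0,0,1],[0,0.3,-0.1,0,0,0,1],[0,0.6,-0.1,0,0,0,1],[0,0.9,-0.1,0,0,0,1],[0,1.2,-0.1,0,0,0,1],[0,1.4,-0.1,0,0,0,1],[0,1.6,-0.1,0,0,0,1],[0,1.6,-0.1,0,0,0,1]]'
python3 to.py 621 -79 135 -12
```

```text
clock: 10.47
tool_pos: [620.5, -79.7, 184.7]
eef_rot: [-0.704, 0.704, -0.071, 0.07]
wrist_force: [1.0, -0.3, -1.5]
width: 17.3
t 10.47 tcp [620.5 -79.7 184.7] yaw -11.4 tilt 0.04 F [ 1.  -0.3 -1.5] w 17.3 q [ 0.5   0.42 -0.59  1.5   0.24  1.29 -0.31]
shift [0.04 4.97 0.08] rot [ 0.   0.6 -0. ]
```

```bash
python3 -m creep '[[0,0.4,0,0,0,0,1],[0,0.8,0,0,0,0,1],[0,1.2,0,0,0,0,1],[0,1.6,0,0,0,0,1],[0,2.0,0,0,0,0,1],[0,2.4,0,0,0,0,1],[0,2.8,0,0,0,0,1],[0,3.2,0,0,0,0,1]]'
python3 to.py 620.5 -79.7 143 -11.4
```

```text
clock: 11.13
tool_pos: [620.7, -79.7, 152.9]
eef_rot: [-0.704, 0.704, -0.071, 0.071]
wrist_force: [-0.4, 0.1, -1.0]
width: 17.2
t 11.13 tcp [620.7 -79.7 152.9] yaw -11.4 tilt 0.0 F [-0.4  0.1 -1. ] w 17.2 q [ 0.5   0.45 -0.58  1.53  0.26  1.24 -0.32]
shift [-0.02  0.99 -0.  ] rot [ 0. -0. -0.]
```

Tip is at z≈58, free. Expected pad contact at TCP≈139; go slower.

```bash
python3 -m creep '[[0,0.2,0,0,0,0,1],[0,0.4,0,0,0,0,1],[0,0.6,0,0,0,0,1],[0,0.8,0,0,0,0,1],[0,0.9,0,0,0,0,1],[0,1.0,0,0,0,0,1],[0,1.1,0,0,0,0,1],[0,1.1,0,0,0,0,1]]'
python3 -m creep '[[0,0.05,0,0,0,0,1],[0,0.1,0,0,0,0,1],[0,0.15,0,0,0,0,1],[0,0.2,0,0,0,0,1],[0,0.2,0,0,0,0,1],[0,0.2,0,0,0,0,1],[0,0.2,0,0,0,0,1],[0,0.2,0,0,0,0,1]]'
```

```text
clock: 11.8
tool_pos: [620.7, -79.7, 142.2]
eef_rot: [-0.704, 0.704, -0.071, 0.07]
wrist_force: [-0.7, 0.5, -1.3]
width: 17.4
clock: 12.47
tool_pos: [620.7, -79.8, 140.3]
eef_rot: [-0.704, 0.704, -0.071, 0.071]
wrist_force: [0.1, 0.6, -0.9]
width: 17.2
```

```bash
for i in 1; do python3 -m creep '[[0,0.03,0,0,0,0,1],[0,0.06,0,0,0,0,1],[0,0.09,0,0,0,0,1],[0,0.12,0,0,0,0,1],[0,0.15,0,0,0,0,1],[0,0.15,0,0,0,0,1],[0,0.15,0,0,0,0,1],[0,0.15,0,0,0,0,1]]'; done
```

```text
clock: 13.13
tool_pos: [620.7, -79.7, 138.8]
eef_rot: [-0.704, 0.704, -0.07, 0.071]
wrist_force: [0.1, 0.3, -0.9]
width: 17.1
```

```bash
python3 -m creep '[[0,0.02,0,0,0,0,1],[0,0.04,0,0,0,0,1],[0,0.06,0,0,0,0,1],[0,0.08,0,0,0,0,1],[0,0.1,0,0,0,0,1],[0,0.1,0,0,0,0,1],[0,0.1,0,0,0,0,1],[0,0.1,0,0,0,0,1]]'
```

```text
clock: 13.8
tool_pos: [620.8, -79.7, 138.1]
eef_rot: [-0.704, 0.704, -0.07, 0.071]
wrist_force: [-0.9, 0.1, 3.2]
width: 17.3
```

```bash
python3 -m creep '[[0,0.02,0,0,0,0,1],[0,0.04,0,0,0,0,1],[0,0.06,0,0,0,0,1],[0,0.08,0,0,0,0,1],[0,0.1,0,0,0,0,1],[0,0.1,0,0,0,0,1],[0,0.1,0,0,0,0,1],[0,0.1,0,0,0,0,1]]'
```

```text
clock: 14.47
tool_pos: [620.9, -79.7, 137.4]
eef_rot: [-0.704, 0.704, -0.07, 0.071]
wrist_force: [-1.7, -0.1, 6.6]
width: 17.1
```

```bash
python3 -m creep '[[0,0.02,0,0,0,0,1],[0,0.04,0,0,0,0,1],[0,0.06,0,0,0,0,1],[0,0.08,0,0,0,0,1],[0,0.1,0,0,0,0,1],[0,0.1,0,0,0,0,1],[0,0.1,0,0,0,0,1],[0,0.1,0,0,0,0,1]]'
```

```text
clock: 15.13
tool_pos: [620.9, -79.7, 136.4]
eef_rot: [-0.704, 0.704, -0.07, 0.071]
wrist_force: [-1.5, -0.6, 5.6]
width: 17.3
```

```bash
python3 -m creep '[[0,0.02,0,0,0,0,1],[0,0.04,0,0,0,0,1],[0,0.06,0,0,0,0,1],[0,0.08,0,0,0,0,1],[0,0.1,0,0,0,0,1],[0,0.1,0,0,0,0,1],[0,0.1,0,0,0,0,1],[0,0.1,0,0,0,0,1]]'
```

```text
clock: 15.8
tool_pos: [620.9, -79.7, 135.4]
eef_rot: [-0.704, 0.704, -0.07, 0.071]
wrist_force: [-1.9, -0.0, 6.7]
width: 17.3
```

```bash
python3 -m creep '[[0,0.02,0,0,0,0,1],[0,0.04,0,0,0,0,1],[0,0.06,0,0,0,0,1],[0,0.08,0,0,0,0,1],[0,0.1,0,0,0,0,1],[0,0.1,0,0,0,0,1],[0,0.1,0,0,0,0,1],[0,0.1,0,0,0,0,1]]'
```

```text
clock: 16.47
tool_pos: [620.9, -79.7, 134.4]
eef_rot: [-0.704, 0.704, -0.07, 0.071]
wrist_force: [-2.8, -0.8, 5.9]
width: 17.6
```

```bash
python3 -m creep '[[0,0.02,0,0,0,0,1],[0,0.04,0,0,0,0,1],[0,0.06,0,0,0,0,1],[0,0.06,0,0,0,0,1],[0,0.06,0,0,0,0,1],[0,0.06,0,0,0,0,1],[0,0.06,0,0,0,0,1],[0,0.06,0,0,0,0,1]]'
```

```text
clock: 17.13
tool_pos: [621.0, -79.7, 133.9]
eef_rot: [-0.704, 0.704, -0.07, 0.071]
wrist_force: [-3.0, 0.3, 6.3]
width: 17.5
```

```bash
python3 -m creep '[[0,0.02,0,0,0,0,1],[0,0.04,0,0,0,0,1],[0,0.05,0,0,0,0,1],[0,0.05,0,0,0,0,1],[0,0.05,0,0,0,0,1],[0,0.05,0,0,0,0,1],[0,0.05,0,0,0,0,1],[0,0.05,0,0,0,0,1]]'
```

```text
clock: 17.8
tool_pos: [621.1, -79.7, 133.9]
eef_rot: [-0.703, 0.704, -0.07, 0.071]
wrist_force: [-2.7, -0.0, 10.2]
width: 17.3
```

```bash
python3 -m creep '[[0,0.02,0,0,0,0,1],[0,0.04,0,0,0,0,1],[0,0.06,0,0,0,0,1],[0,0.06,0,0,0,0,1],[0,0.06,0,0,0,0,1],[0,0.06,0,0,0,0,1],[0,0.06,0,0,0,0,1],[0,0.06,0,0,0,0,1]]'
```

```text
clock: 18.47
tool_pos: [621.2, -79.7, 133.7]
eef_rot: [-0.703, 0.704, -0.07, 0.071]
wrist_force: [-3.3, -0.0, 13.2]
width: 17.4
```

```bash
python3 -m creep '[[0,-0.05,0,0,0,0,1],[0,-0.12,0,0,0,0,1],[0,-0.12,0,0,0,0,0.6],[0,-0.12,0,0,0,0,0.3],[0,-0.12,0,0,0,0,-0.2],[0,-0.12,0,0,0,0,-1],[0,-0.12,0,0,0,0,-1],[0,-0.12,0,0,0,0,-1]]'
python3 -m creep '[[0,-0.5,0,0,0,0,-1],[0,-2,0,0,0,0,-1],[0,-4,0,0,0,0,-1],[0,-6,0,0,0,0,-1],[0,-8,0,0,0,0,-1],[0,-10,0,0,0,0,-1],[0,-12,0,0,0,0,-1],[0,-12,0,0,0,0,-1]]'
python3 - <<'E'
from h import *
d=snap("wrist"); W=cloud(d); save(d["image"],"w7.png"); Q=W.reshape(-1,3)
q=Q[(Q[:,2]>140)&(Q[:,2]<190)&(np.hypot(Q[:,0]-621,Q[:,1]+80)<40)]
print(np.percentile(q[:,2],[50,90]) if len(q) else None, robot.observe()["wrist_force"],robot.observe()["tool_pos"])
q=q[q[:,2]>np.percentile(q[:,2],60)-4]; print(np.median(q,0),cv2.minAreaRect(q[:,:2].astype(np.float32)))
d=snap("scene"); save(cv2.resize(d["image"][200:360,190:350],(600,600),interpolation=cv2.INTER_CUBIC),"s7.png")
E
```

```text
clock: 19.13
tool_pos: [620.6, -79.7, 133.1]
eef_rot: [0.704, -0.704, 0.071, -0.07]
wrist_force: [0.7, 0.2, 0.3]
width: 76.7
clock: 19.8
tool_pos: [622.3, -79.5, 258.1]
eef_rot: [-0.704, 0.704, -0.068, 0.073]
wrist_force: [0.7, -0.4, 0.9]
width: 85.7
[183.7007449  188.39802135] [-0.19181841  0.24825464 -0.2053936 ] [621.71941893 -79.56685635 255.91995633]
[620.88624548 -76.49282382 184.59520245] ((620.4801635742188, -77.91706848144531), (17.686384201049805, 17.447227478027344), 78.6011734008789)
```

View pics/s7.png

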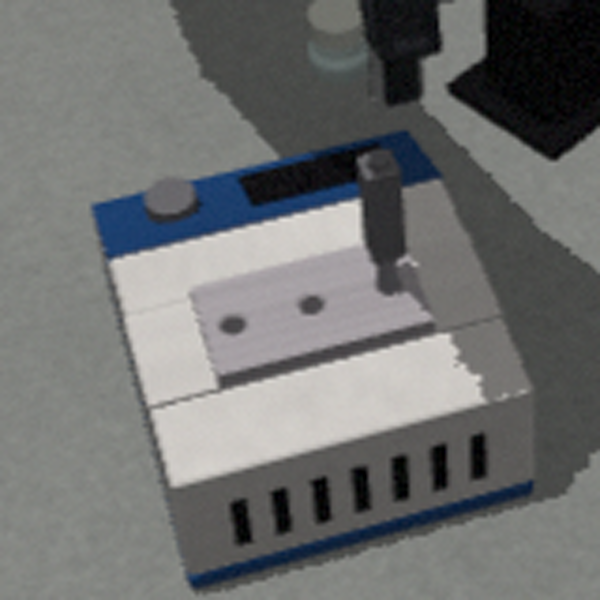

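The crop shows the probe standing upright in the left well at about (385,220), released, with the ring hidden below the mouth. The handle top at z≈184.5 matches a tip depth of about 60 mm, which is the 56 mm pad depth plus 4 mm of travel.

```bash
python3 -m creep '[[0,0,0,0,0,0,-1],[0,0,0,0,0,0,-1],[0,0,0,0,0,0,-1],[0,0,0,0,0,0,-1],[0,0,0,0,0,0,-1],[0,0,0,0,0,0,-1],[0,0,0,0,0,0,-1],[0,0,0,0,0,0,-1]]'; python3 -c "
from rig import robot; print(robot.job_done())"
```

```text
clock: 20.57
tool_pos: [620.7, -79.7, 253.3]
eef_rot: [-0.704, 0.704, -0.071, 0.071]
wrist_force: [0.1, -0.0, -0.2]
width: 85.6
the job is handed in; nothing more can be done
None
```

The probe is standing upright and bottomed in the left well, released, with its ring about 10 mm below the mouth. I handed the job in at about 20.6 s.

- **Choice of well:** I took the small probe from the white stand. The wrist depth map showed the left well's bottom about 56 mm down and the middle well stopped by a stub at 30 mm. So I went straight to the left well and tried no other.
- **Bottoming:** The pad gave way at about 7–8 N and moved about 4 mm. The probe then stopped while the force rose to 13 N in the readings, well under the 35 N limit.
- **Last checks:** The handle top measured z≈184.5 mm, against 184 mm expected for a fully bottomed probe. The final picture showed it upright with the ring out of sight. The gripper was open about 70 mm above it, with no force on the wrist.
- **Disagreements and limits:** The wrist camera's sideways calibration was about 2–2.5 mm off, so I lined up the tip and the mouth within one picture instead. I did not measure the bystanders' positions again at the end. No contact force showed in the readings on the way.

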